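# Ready the water test kit: prop its lid and take off the push-and-turn cap

## Robot

A 7-joint arm with a two-finger parallel gripper is mounted at the origin on a cart in front of the work surface, level with it; the furniture and walls round the work are solid. World frame = base frame: x ahead of the robot, y to its left, z up, the work surface at z = 0. Lengths are in m, angles in rad, forces in N, time in s.
With the tool pointing down it reaches from about 0.4 to 0.875 m from the base axis. Payload 6.5 kg.
Tool frame: the origin (TCP) lies between the finger pads; the fingertips stand 22 mm ahead of it and the grasp point (between the pads) lies 3 mm ahead of it (manip.nose_length is the distance from the TCP to the fingertips, in m); z points along the fingers, y is the line along which they close (so a half turn about z gives the same grasp; the last joint's range is limited). The gripper opens to 88 mm and grips with 3 to 60 N. Pads are 18 mm wide; open, the fingers measure 123 mm over their backs; the gripper's body (75 mm by 187 mm) begins 45 mm behind the grasp point.
Start: joints at [1.156, 0.536, -0.004, 1.538, 0.003, 1.067, -0.071], TCP at [0.222, -0.611, 0.261] pointing down, gripper open.
Joint ranges: [-2.7, 2.7], [-0.37, 2.16], [-1.27, 1.26], [0.24, 2.4], [-1.31, 4.45], [0.19, 1.91], [-2.76, 2.76]. Speed limits (rad/s): [2.39, 2.39, 3.14, 3.14, 3.14, 3.14, 3.14].

## Interface

Orientations are given as [roll, pitch, yaw] about the fixed x, y, z axes, in that order (R = Rz(yaw) Ry(pitch) Rx(roll)).
In Python, from cell import observe, cams, job, manip gives the robot as it stands.
- The arm moves only by the tool servo_tool, never from a script. Its argument "rows" is a list that holds one entry, the list of rows, each a list of 5 numbers: the shift along the world's x, y, z in cm, then the turn about the world's z in degrees, then the opening, from 0 (shut) to 1 (fully open). A call has 1 to 20 rows; each row is the pose to reach, as a shift and turn from the pose commanded when the call began; what a row does not reach only later rows make up. A row lasts 1/12 s, in which the tool goes at most 41.7 mm and 7.16 degrees, less where a joint would pass 70% of its speed; a pose out of reach is approached as far as the arm can. A call with a gripper value outside its range is refused whole. The fingers move at their own pace and stop on an object; "grip_force" is the grip in N (left out, the last holds). Time passes only in rows, so rows that repeat a pose let the fingers close. It gives the time, the measured TCP pose, the force, the opening and the grip force at its end, in the units of the state.
- observe(): the state, without advancing time (a new reading comes with each control period).
- cams.grab_frame(name): name is "scene" or "top" or "wrist"; returns a dict with "frame" (400x640x3 uint8, blue, green, red), "K" (3x3 intrinsics, pixels), "dist_coeffs" ([k1, k2, p1, p2, k3] as OpenCV has them; the pictures are not rectified), "xyz" and "rotation" of the camera in the world. Camera axes: x right, y down, z forward; pixel columns grow to the right and rows downward; lengths in m; the calibration is good to about 2 mm. A picture is of the moment at which its call begins. There is no depth.
- job.finish_job(): hands the job in; it is judged then, once.
The state is a dict: "time_s": time; "qpos": joint angles; "joint_velocities": joint speeds; "joint_torque": joint torques, N m; "tool_pos": TCP position; "orientation": TCP orientation; "force": force on the tool from outside, world axes, zero at the start; "moment": the same for the moment, N m; "gripper_width": finger opening in m; "grasp_force": force on a finger pad.
Only numpy, scipy, OpenCV 4.12 (cv2) and the standard library are available. Lean on these libraries where they do the work, as an engineer would, in place of code of your own. Each camera call takes 0.05 s, during which the arm holds its last target. There are 200 camera calls.

## Task

Get the water test kit ready for a reading: raise its stiff lid by the front tab to a little past upright, about 105 degrees from closed, so that it stands by itself with the colour card facing you, and let go of it. Then press the wide safety cap of the square bottle down against its spring, twist it counter-clockwise until it comes free and lift it off. Finish still holding the cap level, about 5 cm straight above the open mouth, with both bottles still down in their wells and the things around the kit left alone.

Things in the scene. Friction and masses are not known exactly. Their poses are not given: they have to be found in the camera images.
- case: Fixed grey plastic test-kit case, 130 mm deep (x), 230 wide (y), 120 high when closed; base 56 high, walls 4. Origin: centre of its underside; x points from the front (lift-tab side) to the hinge side. Two square wells in its dark foam (55 mm wide, 36 deep, floor at z = 6) at x = -22, y = -58 and +58 hold the two bottles, either way round. Behind them low sample cells, tops at 68 mm.
- lid (a joint): Opening angle of the lid in rad: 0 closed, about 1.83 is 105 degrees, stop at 2.6. Starts between 0 and 0.3. Stiff friction hinge: stays where it is left; takes about 4 N at the tab to raise. A wall cabinet hangs overhead beyond x = 0.54 m, underside 0.61 m up: with the lid up, lean the wrist back towards the robot. The lid is a shell 64 mm deep; the colour card is on its inner side.
- lid_hinge (a point): Point on the hinge axis at the middle of the case's back rim, 65 mm behind the case origin and 56 mm above it; the axis runs along the case's y axis. The point turns with the lid (its -x axis points along the lid to the tab).
- lid_tab (a point): Grip point of the black lift tab at the middle of the lid's front edge: 150 mm from the hinge along the lid, 8 mm above the hinge plane (closed), 20 mm out from the lid's front face. Turns with the lid. The tab is 22 mm wide along case y, 8 thick, 34 long. Pinch its side edges from above (fingers closing along case y), pads a little high: it pivots between them as the lid rises.
- reagent_bottle: Loose white bottle, body 52 x 52 mm square and 68 high (flat shoulder), in one of the two wells; 0.2 to 0.42 kg. Origin: centre of its underside. Its short round neck carries the safety cap; the square well keeps it from turning.
- bottle_mouth (a point): Centre of the mouth rim of that bottle's neck, 91 mm above its underside; neck 28 mm across (36 over its lugs).
- cap: Wide ribbed round cap, 45 mm across, 30 high, 40 g. Origin: centre of its open underside, z up; closed it sits 74 mm above the bottle's underside. Sprung bayonet: unpressed it cannot turn or come off. Pressed down over 3 mm (6 N; it bottoms at 6 mm, 9 N) it turns counter-clockwise seen from above; after 40 to 80 degrees of turn (stop at 82) it lifts straight off.
- dropper_bottle: The other bottle: same square body, but with a slim pointed dropper cap, 100 mm high in all; stays in its well. Origin: centre of its underside.
- timer: Bystander: white wind-up kitchen timer, 65 mm across, 40 high, back right. Origin under its centre.
- ramekin_1: Bystander: small black sauce dish, 63 mm across, 37 high, right. Origin under its centre.
- thermometer: Bystander: dial probe thermometer lying flat to the right of the case, 172 mm long, 10 high. Origin under its centre.
- ramekin_2: Bystander: a second such sauce dish, 63 mm across, 37 high, right. Origin under its centre.
- tape_roll: Bystander: roll of tape lying flat, 100 mm across, 25 high, front left. Origin under its centre.
- shears: Bystander: scissors lying flat, 199 mm long, 9 high, front right. Origin under its centre.

How it is judged:
By the outcome, as a careful person would: the job done as asked, in the order asked, and still so for the second after the job is handed in, while the arm keeps its last pose, push and grip.
It also fails if it takes over 61 s, if anything falls off the work surface, if the arm or the gripper's body presses on something with over 40 N, if the wrist force passes 120 N, or if a joint passes its speed limit or range.

## Working session

There is one attempt and no reset: what is moved stays moved. The work goes in short steps, Python scripts to look and compute and a tool call to move; the robot and the scene stay as the last step left them, time stands still between calls to the robot, and variables do not carry over. Pictures are saved under pics/ and viewed, at most 10 in all, crops included, and the job is handed in when it is done.

Besides the shell and the picture viewer there is one more tool, called in YAML: its name, and indented under it one key for each argument. servo_tool: Moves the arm, as the interface text tells. Its arguments: {"type":"object","properties":{"rows":{"type":"array","items":{"type":"array","items":{"type":"array","items":{"type":"number"}}}},"grip_force":{"type":"number"}},"required":["rows"]}

```bash
mkdir -p pics; ls; cat > h.py <<'E'
import numpy as np, cv2
from cell import observe, cams, job, manip
def grab(n,fn):
    f=cams.grab_frame(n); cv2.imwrite('pics/'+fn,f['frame']); np.savez('pics/'+fn+'.npz',**{k:np.array(f[k]) for k in('K','dist_coeffs','xyz','rotation')}); return f
def load(fn): return dict(np.load('pics/'+fn+'.npz'))
def Rm(f):
    r=np.array(f['rotation'],float)
    if r.shape==(3,3): return r
    from scipy.spatial.transform import Rotation as Q
    return Q.from_euler('xyz',r).as_matrix() if r.size==3 else Q.from_quat(r).as_matrix()
def ray(f,uv):
    p=cv2.undistortPoints(np.array([[uv]],float),np.array(f['K'],float),np.array(f['dist_coeffs'],float))[0,0]
    return np.array(f['xyz'],float),Rm(f)@np.array([p[0],p[1],1.])
def atz(f,uv,z):
    o,d=ray(f,uv); return o+d*(z-o[2])/d[2]
def proj(f,P):
    R=Rm(f); rv=cv2.Rodrigues(R.T)[0]; t=-R.T@np.array(f['xyz'],float)
    return cv2.projectPoints(np.array(P,float).reshape(-1,3),rv,t,np.array(f['K'],float),np.array(f['dist_coeffs'],float))[0][:,0]
E
python3 - <<'E'
from h import *
a=grab('scene','s0.png');b=grab('top','t0.png')
for f in(a,b):print(f['xyz'],f['rotation'],f['K'],f['dist_coeffs'])
print(observe(),manip.nose_length)
E
```

```text
pics
[ 0.08003831 -0.42183613  0.70793173] [-2.23869096  0.00486013 -0.65726872] [[394.71745699   0.         324.26723994]
 [  0.         394.71745699 201.58619668]
 [  0.           0.           1.        ]] [-0.07714083  0.          0.          0.          0.        ]
[0.47396578 0.20627985 1.17530976] [-3.06206408 -0.00545625 -1.57182215] [[425.62502472   0.         320.12886643]
 [  0.         425.62502472 197.37145439]
 [  0.           0.           1.        ]] [0.01089036 0.         0.         0.         0.        ]
{'time_s': 0.1, 'qpos': array([ 1.15584244,  0.53705045, -0.00443446,  1.53872748,  0.00261051,
        1.06728183, -0.07121306]), 'joint_velocities': array([-0.00035256, -0.00323009,  0.0005443 , -0.00444529,  0.00042088,
        0.00109379, -0.00158732]), 'joint_torque': array([ 2.11174411e-03, -5.72073376e+01,  9.93461385e-01, -2.52228749e+01,
       -5.61930647e-02,  1.34430928e-02,  1.78578023e-05]), 'tool_pos': array([ 0.22194192, -0.61041331,  0.25997085]), 'orientation': array([-3.14013613e+00,  1.19938659e-04,  3.48814029e-01]), 'force': array([-0.9916476 , -0.27049504,  0.32634228]), 'moment': array([0.00835411, 0.00856208, 0.030011  ]), 'grasp_force': 0.0, 'gripper_width': 0.08818159921913479} 0.022
```

View pics/s0.png

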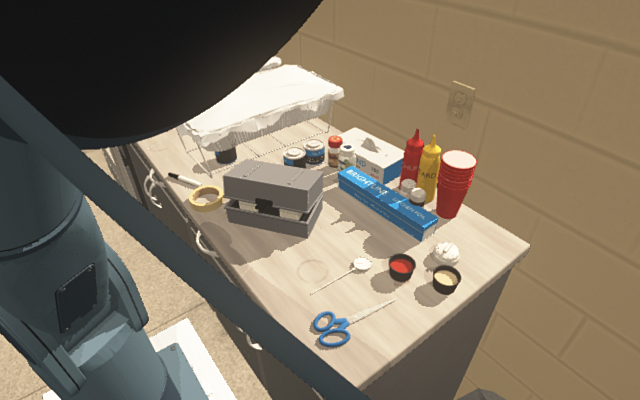

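View pics/t0.png

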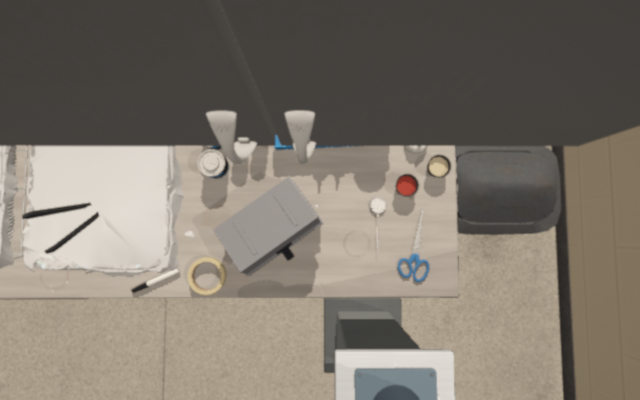

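The scene view shows the case at about (272,200) with the black tab at about (264,205). The top view shows the lid corners near (214,230), (290,178), (320,215), (243,272) and the tab at (287,252). I'll enlarge both.

```bash
python3 - <<'E'
from h import *
a=cv2.imread('pics/s0.png')[150:250,205:345]; b=cv2.imread('pics/t0.png')[165:290,195:345]
A=cv2.resize(a,(800,571),interpolation=cv2.INTER_CUBIC); B=cv2.resize(b,(720,600),interpolation=cv2.INTER_CUBIC)
cv2.imwrite('pics/s0c.png',A);cv2.imwrite('pics/t0c.png',B)
E
```

```text
(no output)
```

View pics/s0c.png

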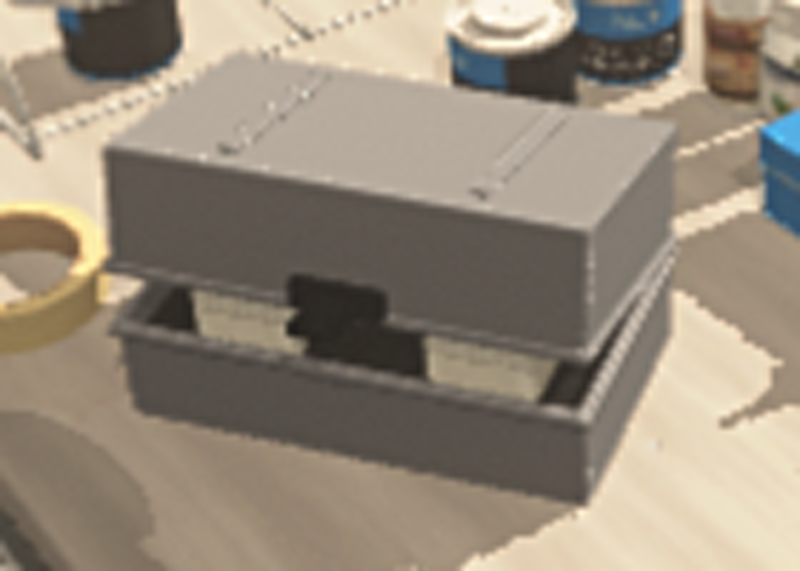

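View pics/t0c.png

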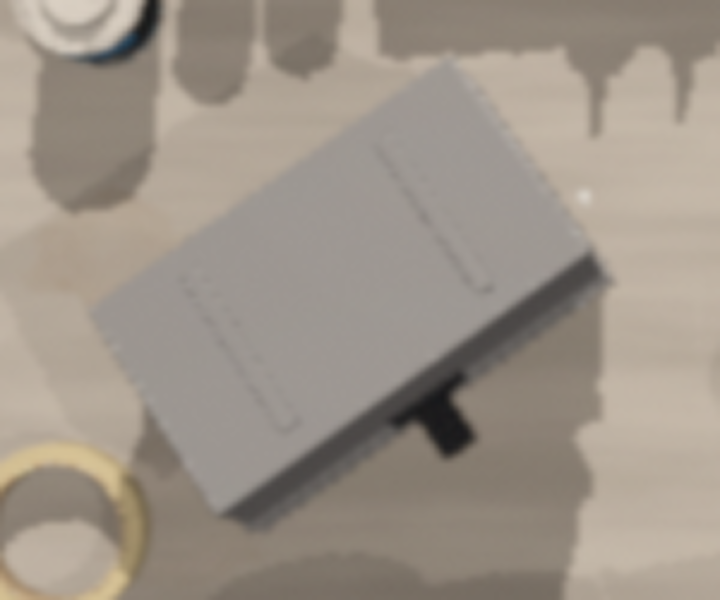

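The lid stands slightly open. In the scene crop its top corners are at (587,233), (105,150), (677,127) and (235,55), and the base's bottom corners at (140,408) and (588,502). In the top crop the lid corners are at (450,60), (92,312), (220,512) and (592,250). Next I'll fit the case pose and lid angle.

```bash
cat >> h.py <<'E'
def case_pt(p,P):  # p=x,y,yaw
    c,s=np.cos(p[2]),np.sin(p[2]); P=np.array(P,float)
    return np.array([p[0]+c*P[0]-s*P[1],p[1]+s*P[0]+c*P[1],P[2]])
def lid_pt(p,th,L): # L in hinge frame
    c,s=np.cos(th),np.sin(th); return case_pt(p,[.065+c*L[0]+s*L[2],L[1],.056-s*L[0]+c*L[2]])
E
python3 - <<'E'
from h import *
from scipy.optimize import least_squares
S=load('s0.png');T=load('t0.png')
k=800/140
s=[((140,408),'b',(-.065,.115,0)),((588,502),'b',(-.065,-.115,0)),((587,233),'l',(-.13,-.115,.064)),((105,150),'l',(-.13,.115,.064)),((677,127),'l',(0,-.115,.064)),((235,55),'l',(0,.115,.064)),((592,355),'l',(-.13,-.115,0))]
t=[((450,60),(0,-.115,.064)),((92,312),(0,.115,.064)),((220,512),(-.13,.115,.064)),((592,250),(-.13,-.115,.064))]
def res(p):
    r=[]
    for uv,w,L in s:
        P=case_pt(p,L) if w=='b' else lid_pt(p,p[3],L)
        r.append(proj(S,P)[0]-(np.array(uv)/k+[205,150]))
    for uv,L in t: r.append(proj(T,lid_pt(p,p[3],L))[0]-(np.array(uv)/4.8+[195,165]))
    return np.ravel(r)
o=least_squares(res,[.5,.3,.6,.2]); p=o.x
print(p,np.round(res(p).reshape(-1,2),1).tolist())
np.save('p.npy',p)
print('tab',lid_pt(p,p[3],(-.15,0,.008)),'tab closed',lid_pt(p,0,(-.15,0,.008)),'hinge',lid_pt(p,0,(0,0,0)))
for d in(-1,1):print('well',case_pt(p,(-.022,d*.058,.006)))
for th in np.linspace(p[3],1.83,8):print(round(th,2),lid_pt(p,th,(-.15,0,.008)))
E
```

```text
[0.48371674 0.32544321 0.62342634 0.19501873] [[-1.2, 0.6], [0.2, 0.7], [0.5, -0.1], [-1.1, -0.7], [0.1, -1.3], [-0.7, -1.4], [-1.2, 1.9], [0.6, -2.3], [-0.7, -0.8], [0.4, 0.8], [0.9, -0.8]]
tab [0.41827385 0.27838359 0.09291609] tab closed [0.4147067  0.27581848 0.064     ] hinge [0.53648913 0.36339153 0.056     ]
well [0.4997169  0.26550996 0.006     ]
well [0.43199374 0.35968837 0.006     ]
0.2 [0.41827385 0.27838359 0.09291609]
0.43 [0.42842073 0.28568016 0.1256144 ]
0.66 [0.44443646 0.29719699 0.15453217]
0.9 [0.46545128 0.31230862 0.17809898]
1.13 [0.49032394 0.33019441 0.19503498]
1.36 [0.51770368 0.34988303 0.20442044]
1.6 [0.5461036  0.37030525 0.20574566]
1.83 [0.57398138 0.390352   0.19893867]
```

servo_tool:
  rows:
    - [[23,16,0,5,0.6],[23,16,0,5,0.6],[23,16,0,5,0.6],[23,16,0,5,0.6],[23,16,0,10,0.6],[23,16,0,10,0.6],[23,16,0,15,0.6],[23,20,0,15.7,0.6],[23,24,0,15.7,0.6],[23,28,0,15.7,0.6],[23,32,0,15.7,0.6],[23,36,0,15.7,0.6],[23,40,0,15.7,0.6],[23,44,0,15.7,0.6],[23,48,0,15.7,0.6],[23,52,0,15.7,0.6],[23,56,0,15.7,0.6],[23,60,0,15.7,0.6],[22,64,0,15.7,0.6],[22,68,0,15.7,0.6]]

```text
time_s: 1.77
tool_pos: [0.4403, 0.0708, 0.2605]
orientation: [-3.141, 0.002, 0.623]
force: [-0.6, 0.4, 0.4]
gripper_width: 0.0532
grasp_force: 0.0
```

servo_tool:
  rows:
    - [[-1,4,0,0,0.6],[-2,8,-1,0,0.6],[-2.5,12,-2,0,0.6],[-2.5,16,-4,0,0.6],[-2.5,20,-5,0,0.6],[-2.5,20.5,-6,0,0.6],[-2.5,20.5,-6,0,0.6],[-2.5,20.5,-6,0,0.6]]

```text
time_s: 2.43
tool_pos: [0.4165, 0.2737, 0.2]
orientation: [3.142, 0.002, 0.624]
force: [0.4, -0.4, 0.2]
gripper_width: 0.0529
grasp_force: 0.0
```

```bash
python3 - <<'E'
from h import *
f=grab('wrist','w1.png');p=np.load('p.npy');o=observe();print(o['tool_pos'],o['orientation'],o['qpos'],f['xyz'])
W=load('w1.png')
for L in [(-.15,0,.008),(-.13,-.115,.064),(-.13,.115,.064)]:print(proj(W,lid_pt(p,p[3],L)))
E
```

```text
[0.41717863 0.2728945  0.20058544] [3.14091549e+00 1.39562351e-03 6.21992024e-01] [-0.28569474  0.40541082 -0.47177796  1.96376162  0.24621379  0.82942503
 -1.84129087] [0.47258052 0.31305762 0.32315148]
[[309.96493594 193.84086955]]
[[532.97399278 163.53242907]]
[[ 84.08619352 163.22953664]]
```

View pics/w1.png

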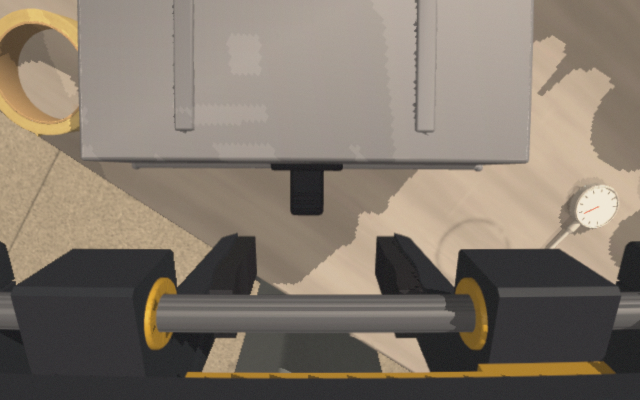

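The wrist view shows the tab centred at (307,193), against a prediction of (310,194). The fit is good to about 2 mm, so I'll descend and pinch.

servo_tool:
  rows:
    - [[0,0.2,-2,0,0.6],[0,0.2,-4,0,0.6],[0,0.2,-6,0,0.6],[0,0.2,-7.5,0,0.6],[0,0.2,-8.5,0,0.6],[0,0.2,-9.2,0,0.6],[0,0.2,-9.2,0,0.6],[0,0.2,-9.2,0,0.1],[0,0.2,-9.2,0,0.1],[0,0.2,-9.2,0,0.1],[0,0.2,-9.2,0,0.1],[0,0.2,-9.2,0,0.1]]
  grip_force: 20

```text
time_s: 3.48
tool_pos: [0.4153, 0.2797, 0.1094]
orientation: [-3.137, -0.002, 0.625]
force: [-12.2, 14.3, -0.7]
gripper_width: 0.0219
grasp_force: 11.7
```

servo_tool:
  rows:
    - [[-0.2,0.3,0,0,0.1],[-0.2,0.3,0,0,0.1],[0.1,0.5,1.2,0,0.1],[0.4,0.8,2.3,0,0.1],[0.9,1.1,3.4,0,0.1],[1.35,1.4,4.4,0,0.1],[1.9,1.8,5.4,0,0.1],[2.5,2.3,6.3,0,0.1],[3.2,2.75,7.2,0,0.1],[3.95,3.3,8.0,0,0.1],[4.7,3.85,8.7,0,0.1],[5.55,4.45,9.35,0,0.1],[6.4,5.05,9.9,0,0.1],[6.4,5.05,9.9,0,0.1]]

```text
time_s: 4.65
tool_pos: [0.4816, 0.3272, 0.2086]
orientation: [-3.141, -0.0, 0.623]
force: [-1.6, -0.5, 7.8]
gripper_width: 0.0214
grasp_force: 20.0
```

```bash
python3 - <<'E'
from h import *
o=observe();print(o)
f=grab('scene','s1.png');cv2.imwrite('pics/s1c.png',cv2.resize(f['frame'][100:260,180:380],(800,600)))
E
```

```text
{'time_s': 4.65, 'qpos': array([-0.33989428,  0.52416236, -0.44941669,  1.74829266,  0.27410315,
        0.93151868, -1.84983255]), 'joint_velocities': array([ 0.00348706, -0.0183191 , -0.00130902,  0.02987725,  0.00528767,
       -0.039283  , -0.00778427]), 'joint_torque': array([  0.27917448, -46.64376855,  -4.03421357, -21.38709605,
         0.42087154,  -0.69334891,   0.08595398]), 'tool_pos': array([0.4816384 , 0.32721527, 0.20860366]), 'orientation': array([-3.14138496e+00, -2.38402556e-06,  6.22629839e-01]), 'force': array([-1.57741389, -0.46567069,  7.80723545]), 'moment': array([-0.23211105,  0.63769897,  0.00627102]), 'grasp_force': 19.999079213594086, 'gripper_width': 0.02139488410764306}
```

View pics/s1c.png

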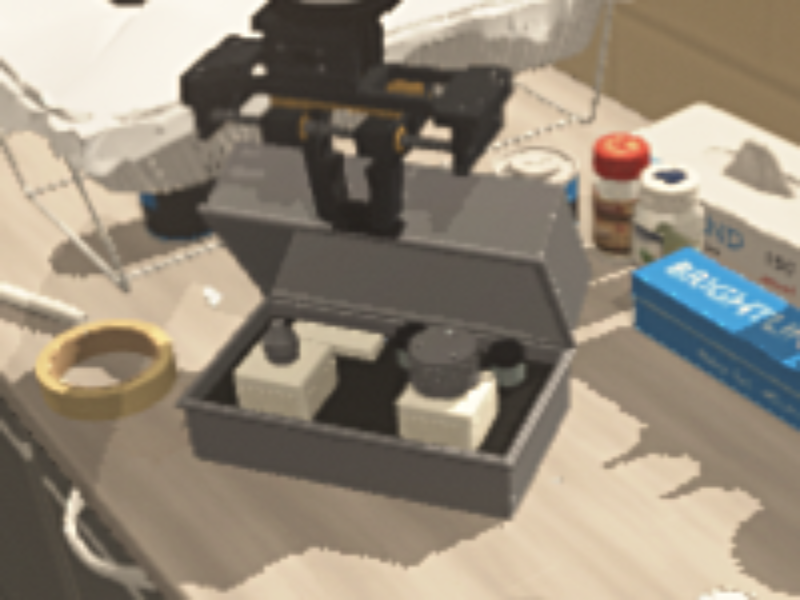

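The lid is at about 62 degrees. The reagent bottle with its wide cap is in the right well (crop (445,360)) and the dropper is in the left. Before going further I'll check the wrist height against the cabinet.

```bash
python3 - <<'E'
from h import *
S=load('s1.png'); im=cv2.imread('pics/s1.png')
o=observe()['tool_pos']
for dz in (0,.1,.2,.25,.3,.35,.4):
    u=proj(S,o+[0,0,dz])[0]; print(dz,u)
    if 0<u[0]<640 and 0<u[1]<400:
        cv2.circle(im,(int(u[0]),int(u[1])),2,(0,0,255),-1); cv2.putText(im,str(dz),(int(u[0])+4,int(u[1])),0,.35,(0,255,0))
cv2.imwrite('pics/s1m.png',im)
E
```

```text
0 [268.41627905 150.12317541]
0.1 [264.55877831 112.74863215]
0.2 [260.27720636  70.38772723]
0.25 [257.96680276  47.10382006]
0.3 [255.54017949  22.2913033 ]
0.35 [252.99796822  -4.13842695]
0.4 [250.34480126 -32.25998845]
```

View pics/s1m.png

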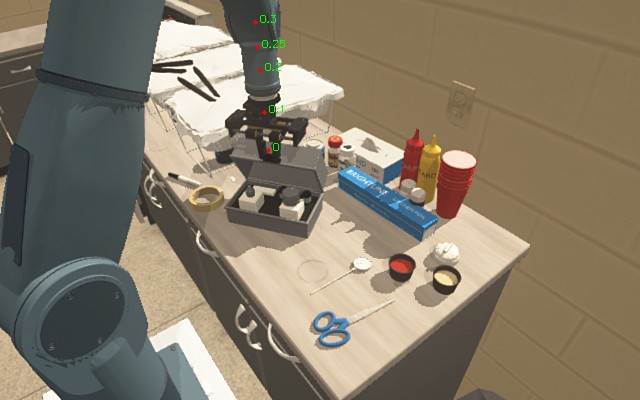

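The wrist link runs straight up more than 0.3 m above the TCP. Going on past x≈0.5 with the tool vertical would hit the cabinet. I'll release the tab here and push the left side rim of the lid with closed fingers. There the wrist stays at x≈0.48 and lower down.

servo_tool:
  rows:
    - [[0,0,0,0,0.6],[0,0,0,0,0.6],[0,0,0,0,0.6],[0,0,0,0,0.6],[-0.8,-0.6,0.3,0,0.6],[-2.4,-1.7,1,0,0.6],[-4.7,-3.5,2,0,0.6],[-4.7,-3.5,2,0,0],[-6.5,-1,2,0,0],[-8.5,1.5,1,0,0],[-10.5,4.5,0,0,0],[-11,5.2,-2,0,0],[-11,5.2,-4,0,0],[-11,5.2,-4.9,0,0],[-11,5.2,-4.9,0,0],[-11,5.2,-4.9,0,0]]

```text
time_s: 6.03
tool_pos: [0.3715, 0.378, 0.1588]
orientation: [3.141, 0.001, 0.622]
force: [0.6, 0.2, 0.2]
gripper_width: 0.0005
grasp_force: 0.0
```

```bash
python3 - <<'E'
from h import *
o=observe();print(o['tool_pos'],o['force'],o['gripper_width'])
f=grab('wrist','w2.png');g=grab('scene','s2.png')
a=cv2.resize(f['frame'],(560,350));b=cv2.resize(g['frame'][100:260,180:380],(312,250))
c=np.zeros((600,560,3),np.uint8);c[:350]=a;c[350:,:312]=b;cv2.imwrite('pics/c2.png',c)
E
```

```text
[0.37150514 0.37799299 0.15882106] [0.63640212 0.24028973 0.23436558] 0.000503303554668673
```

View pics/c2.png

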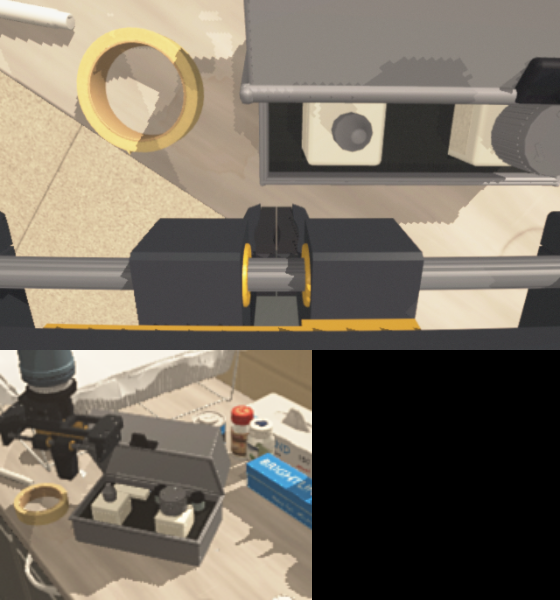

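The closed fingers (column 277) sit in front of the lid's left rim (column about 245). I'll shift 1 cm left and push.

servo_tool:
  rows:
    - [[-0.6,0.8,0,0,0],[1.8,2.55,0,0,0],[3.5,3.7,0,0,0],[4.3,4.3,0,0,0],[5.1,4.9,0,0,0],[5.9,5.5,0,0,0],[6.7,6.05,0,0,0],[7.5,6.65,0,0,0],[8.3,7.2,0,0,0],[9.15,7.8,0,0,0],[9.65,8.15,0,0,0],[10.1,8.5,0,0,0],[10.1,8.5,0,0,0],[10.1,8.5,0,0,0]]

```text
time_s: 7.3
tool_pos: [0.4719, 0.4641, 0.1588]
orientation: [-3.141, -0.0, 0.623]
force: [-0.9, -0.3, -0.4]
gripper_width: 0.0002
grasp_force: 0.5
```

```bash
python3 - <<'E'
from h import *
o=observe();print(o['tool_pos'],o['orientation'],o['force'])
g=grab('scene','s3.png')
cv2.imwrite('pics/s3c.png',cv2.resize(g['frame'][80:260,190:370],(600,600),interpolation=cv2.INTER_CUBIC))
E
```

```text
[0.47194603 0.46406432 0.15878605] [-3.14118052e+00 -4.79584098e-04  6.23108998e-01] [-0.93728525 -0.33987874 -0.37351617]
```

View pics/s3c.png

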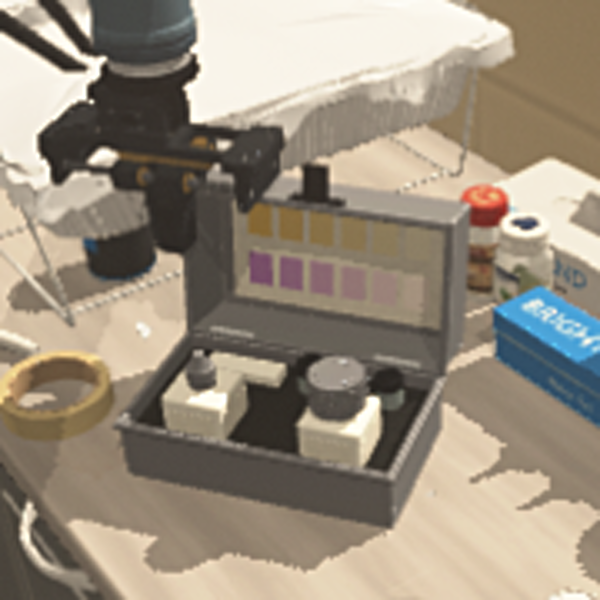

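The lid is now near upright, with the colour card visible. The tab tip is at (317,167) in the crop, the outer right corner at (470,205) and the rim corner at about (441,216). I'll fit the angle from these.

```bash
python3 - <<'E'
from h import *
S=load('s3.png');p=np.load('p.npy')
for th in(1.5,1.6,1.7,1.8,1.9):
    print(th,[np.round((proj(S,lid_pt(p,th,L))[0]-[190,80])*600/180).tolist() for L in[(-.13,-.115,.064),(-.13,-.115,0),(-.13,.115,.064),(-.164,0.003,.008),(-.135,0.003,.008)]])
# cap
P=case_pt(p,(-.022,-.058,.006+.104));print('cap top',P,(proj(S,P)[0]-[190,80])*600/180)
E
```

```text
1.5 [[460.0, 200.0], [437.0, 245.0], [196.0, 162.0], [291.0, 181.0], [295.0, 212.0]]
1.6 [[465.0, 199.0], [442.0, 236.0], [204.0, 162.0], [299.0, 171.0], [302.0, 204.0]]
1.7 [[469.0, 199.0], [446.0, 229.0], [211.0, 163.0], [307.0, 164.0], [308.0, 198.0]]
1.8 [[473.0, 202.0], [451.0, 223.0], [218.0, 166.0], [315.0, 159.0], [314.0, 194.0]]
1.9 [[476.0, 206.0], [456.0, 220.0], [224.0, 170.0], [322.0, 156.0], [320.0, 192.0]]
cap top [0.4997169  0.26550996 0.11      ] [335.96965496 371.03197933]
```

servo_tool:
  rows:
    - [[0.15,0.1,0,0,0],[0.3,0.2,0,0,0],[0.35,0.25,0,0,0],[0.35,0.25,0,0,0]]

```text
time_s: 7.68
tool_pos: [0.4752, 0.466, 0.1584]
orientation: [-3.142, 0.001, 0.623]
force: [-4.1, -1.4, -2.0]
gripper_width: 0.0008
grasp_force: 1.7
```

servo_tool:
  rows:
    - [[-2.4,-1.8,0,0,0],[-4.9,-3.5,0.5,0,0],[-5,-7,1.5,-5,0],[-4.5,-10.5,1.5,-10,0.7],[-3.8,-13.7,1.5,-15,0.7],[-1,-16,1.2,-20,0.7],[1.5,-18.5,1.2,-25,0.7],[2.4,-20,1.2,-30,0.7],[2.4,-20,1.2,-30,0.7],[2.4,-20,1.2,-30,0.7],[2.4,-20,1.2,-30,0.7]]

```text
time_s: 8.6
tool_pos: [0.4996, 0.2675, 0.1712]
orientation: [-3.14, -0.001, 0.102]
force: [-0.0, 0.5, 0.2]
gripper_width: 0.0513
grasp_force: 0.0
```

```bash
python3 - <<'E'
from h import *
o=observe();print(o['tool_pos'],o['orientation'],o['qpos'],o['force'])
f=grab('wrist','w4.png');W=load('w4.png');p=np.load('p.npy')
P=case_pt(p,(-.022,-.058,.110));print('pred',proj(W,[P,P+[.0225,0,0]]))
g=cv2.cvtColor(f['frame'],cv2.COLOR_BGR2GRAY)
d=.0225*W['K'][0,0]/(W['xyz'][2]-.11);print('r',d)
c=cv2.HoughCircles(cv2.medianBlur(g,5),cv2.HOUGH_GRADIENT,1,30,param1=80,param2=20,minRadius=int(d*.85),maxRadius=int(d*1.15));print(c[0][:6] if c is not None else c)
im=f['frame'].copy();u=proj(W,[P])[0];cv2.circle(im,(int(u[0]),int(u[1])),int(d),(0,0,255),1)
cv2.imwrite('pics/w4m.png',im)
E
```

```text
[0.49959362 0.26747943 0.17119043] [-3.14029707e+00 -1.27304218e-03  1.01942720e-01] [-0.32726047  0.53073321 -0.32083496  1.82155348  0.21892557  0.82216539
 -2.22524599] [-0.00070526  0.52648558  0.2443646 ]
pred [[317.58975888 225.23076179]
 [321.99884762 185.43822532]]
r 43.82135931921215
[[316.5 220.5  42.7]]
```

servo_tool:
  rows:
    - [[0.2,-0.1,0,0,0.8],[0.2,-0.1,0,0,0.8],[0.2,-0.1,0,0,0.8],[0.2,-0.1,-1.5,0,0.8],[0.2,-0.1,-3,0,0.8],[0.2,-0.1,-4.5,0,0.8],[0.2,-0.1,-5.5,0,0.8],[0.2,-0.1,-6.4,0,0.8],[0.2,-0.1,-6.4,0,0.8],[0.2,-0.1,-6.4,0,0.3],[0.2,-0.1,-6.4,0,0.3],[0.2,-0.1,-6.4,0,0.3],[0.2,-0.1,-6.4,0,0.3],[0.2,-0.1,-6.4,0,0.3],[0.2,-0.1,-6.4,0,0.3]]
  grip_force: 45

```text
time_s: 9.9
tool_pos: [0.5021, 0.2662, 0.1075]
orientation: [-3.14, -0.002, 0.1]
force: [0.9, 1.4, 3.7]
gripper_width: 0.0437
grasp_force: 45.0
```

servo_tool:
  rows:
    - [[0,0,-0.3,0,0.3],[0,0,-0.6,0,0.3],[0,0,-0.8,0,0.3],[0,0,-0.8,0,0.3],[0,0,-0.8,0,0.3]]

```text
time_s: 10.32
tool_pos: [0.5022, 0.2667, 0.1012]
orientation: [-3.14, -0.002, 0.1]
force: [-6.3, 0.2, 25.1]
gripper_width: 0.0439
grasp_force: 45.0
```

servo_tool:
  rows:
    - [[0,0,0.1,5,0.3],[0,0,0.1,10,0.3],[0,0,0.1,15,0.3],[0,0,0.1,20,0.3],[0,0,0.1,26,0.3],[0,0,0.1,32,0.3],[0,0,0.1,38,0.3],[0,0,0.1,44,0.3],[0,0,0.1,50,0.3],[0,0,0.1,56,0.3],[0,0,0.1,62,0.3],[0,0,0.1,68,0.3],[0,0,0.1,74,0.3],[0,0,0.1,80,0.3],[0,0,0.1,80,0.3],[0,0,0.1,80,0.3]]

```text
time_s: 11.65
tool_pos: [0.5005, 0.2699, 0.1016]
orientation: [-3.142, -0.007, 1.499]
force: [-5.6, 7.3, 14.4]
gripper_width: 0.0438
grasp_force: 45.0
```

```bash
python3 - <<'E'
from h import *
o=observe()
for k in('tool_pos','orientation','force','moment','qpos','gripper_width'):print(k,o[k])
E
```

```text
tool_pos [0.50053872 0.26985685 0.10156836]
orientation [-3.14150715 -0.00682205  1.4986893 ]
force [-5.64698986  7.26903131 14.41118483]
moment [ 1.6353034   1.45826573 -0.06418218]
qpos [-0.10770924  0.71074087 -0.62904441  1.83482419  0.56934515  0.77943947
 -1.10926686]
gripper_width 0.043847342138368876
```

servo_tool:
  rows:
    - [[-0.1,0.2,0,0,0.3],[-0.15,0.35,0.2,0,0.3],[-0.15,0.35,0.4,0,0.3],[-0.15,0.35,0.7,0,0.3],[-0.15,0.35,1.0,0,0.3],[-0.15,0.35,1.0,0,0.3]]

```text
time_s: 12.15
tool_pos: [0.5, 0.2684, 0.1098]
orientation: [-3.141, 0.0, 1.495]
force: [-2.1, 2.0, 1.4]
gripper_width: 0.0439
grasp_force: 45.0
```

servo_tool:
  rows:
    - [[0,0,0.4,0,0.3],[0,0,0.8,0,0.3],[0,0,1.2,0,0.3],[0,0,1.2,0,0.3]]

```text
time_s: 12.48
tool_pos: [0.5005, 0.2683, 0.1224]
orientation: [3.141, 0.0, 1.495]
force: [-0.2, 0.5, 0.8]
gripper_width: 0.044
grasp_force: 45.0
```

servo_tool:
  rows:
    - [[0,0,1,0,0.3],[0,0,2,0,0.3],[0,0,3,0,0.3],[0,0,4,0,0.3],[0,0,4.8,0,0.3],[0,0,5.2,0,0.3],[0,0,5.2,0,0.3],[0,0,5.2,0,0.3],[0,0,5.2,0,0.3]]

```text
time_s: 13.23
tool_pos: [0.4999, 0.2684, 0.1733]
orientation: [-3.141, 0.001, 1.495]
force: [0.7, -0.5, -0.1]
gripper_width: 0.0439
grasp_force: 45.0
```

```bash
python3 - <<'E'
from h import *
o=observe();print(o['tool_pos'],o['orientation'],o['force'],o['joint_velocities'].max())
g=grab('scene','s5.png')
cv2.imwrite('pics/s5c.png',cv2.resize(g['frame'][80:260,190:370],(600,600),interpolation=cv2.INTER_CUBIC))
S=load('s5.png');p=np.load('p.npy');t=o['tool_pos']
for P in(t,t-[0,0,.0275],t-[0,0,.0775]):print((proj(S,P)[0]-[190,80])*600/180)
E
```

```text
[0.49992    0.26837693 0.17332251] [-3.14103111e+00  5.70532537e-04  1.49546993e+00] [ 0.68440682 -0.49833064 -0.06217195] 0.006604211771553145
[329.10373789 299.76818249]
[331.31270788 330.57367302]
[335.16368894 383.96528909]
```

View pics/s5c.png

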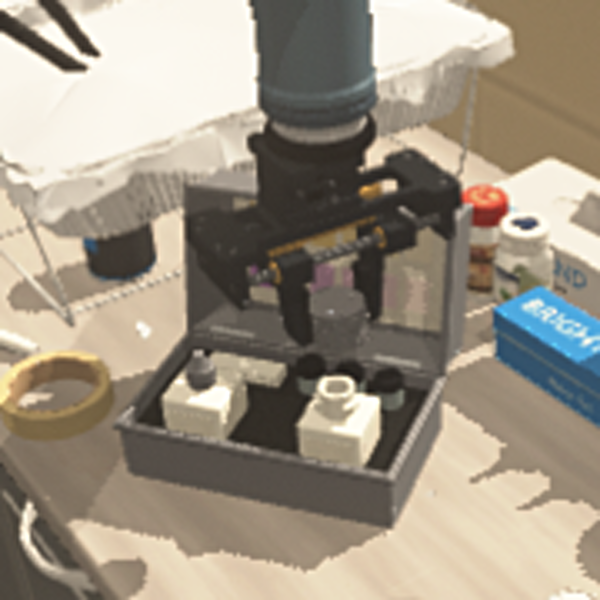

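The view shows the cap held at (338,315), above the open mouth at (335,384). Both bottles are in their wells and the lid is still up, with its corner unmoved at (470,205). Handing in.

```bash
python3 -c "
from cell import job; print(job.finish_job())"
```

```text
the job is handed in; nothing more can be done
None
```

The job is handed in after about 13 s of the 61 s limit: the lid stands by itself at roughly 104 degrees (estimated), and the free cap is held level about 5 cm above the open mouth. In the last picture both bottles were in their wells, and the arm stayed clear of the things around the kit.

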